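Find the steel bushing by weight and show it to the inspection camera

ROBOT

A 6-joint arm with a two-finger parallel gripper is mounted at the origin on the work surface. World frame = base frame: x ahead of the robot, y to its left, z up, the work surface at z = 0. Lengths are in m, angles in rad, forces in N, time in s.
With the tool pointing down it reaches from about 0.3 to 0.775 m from the base axis. Payload 14.6 kg.
Tool frame: the origin (TCP) lies midway between the tips of the shut fingers; the grasp point (between the pads) lies 19 mm behind it (arm.grip_depth is the distance from the TCP to the grasp point, in m); z points along the fingers, y is the line along which they close (so a half turn about z gives the same grasp; the last joint's range is limited). The gripper opens to 94 mm and grips with 3 to 60 N. Pads are 16 mm wide; open, the fingers measure 119 mm over their backs; the gripper's body (75 mm by 177 mm) begins 78 mm behind the grasp point.
Start: joints at [-1.227, 0.3, 1.521, -0, 1.321, -0.067], TCP at [0.22, -0.504, 0.181] pointing down, gripper open.
Joint ranges: [-3.03, 3.03], [-0.79, 2.21], [0.23, 2.52], [-1.04, 4.18], [0, 3.07], [-2.55, 2.55]. Speed limits (rad/s): [2.22, 2.22, 2.57, 3.14, 3.14, 3.14].

INTERFACE

Orientations are given as a rotation vector (axis times angle).
In Python, from workcell import telemetry, camera, get_calibration, order, arm gives the robot as it stands.
- The arm moves only by the tool jog_arm, never from a script. Its argument "series" is a list of rows, each an object of numbers: "hand": the closure, from 0 (fully open) to 1 (shut); "tx", "ty", "tz": the shift along the tool's x, y, z in mm; "ax", "ay", "az": the turn, a rotation vector about the tool's x, y, z in rad. A call has 1 to 20 rows; each row is the pose to reach, as a shift and turn from the pose commanded when the call began, along the tool's axes at that moment; what a row does not reach only later rows make up. A row lasts 1/10 s, in which the tool goes at most 50 mm and 8.59 degrees, less where a joint would pass 70% of its speed; a pose out of reach is approached as far as the arm can. A call with a gripper value outside its range is refused whole. The fingers move at their own pace and stop on an object; "grip_force" is the grip in N (left out, the last holds). Time passes only in rows, so rows that repeat a pose let the fingers close. It gives the time, the measured TCP pose, the force, the opening and the grip force at its end, in the units of the state.
- telemetry.get_state(): the state, without advancing time (a new reading comes with each control period).
- camera(name): name is "scene" or "top"; returns the picture (384x512x3 uint8, blue, green, red); there is no depth.
- get_calibration(name): a dict with "K" (3x3 intrinsics, pixels), "R" (3x3) and "t" (3): a world point X has camera coordinates R X + t. Camera axes: x right, y down, z forward; pixel columns grow to the right and rows downward; lengths in m; the calibration is good to about 2 mm. A picture is of the moment at which its call begins. get_calibration takes no time and is no camera call.
- order.close_job(): hands the job in; it is judged then, once.
The state is a dict: "time": time; "joints": joint angles; "dq": joint speeds; "joint_torque": joint torques, N m; "ee_pos": TCP position; "tool_rot": TCP orientation; "ft_force": force on the tool from outside, world axes, zero at the start; "torque": the same for the moment, N m; "width": finger opening in m; "gripper_force": force on a finger pad.
Only numpy, scipy, OpenCV 4.12 (cv2) and the standard library are available. Lean on these libraries where they do the work, as an engineer would, in place of code of your own. Each camera call takes 0.05 s, during which the arm holds its last target. There are 200 camera calls.

TASK

Two bushings that look the same stand in a blue and a yellow cup, but one is clearly heavier: lift the one in the blue cup at least 5 cm, feel its weight and stand it back in its cup, then lift the one in the yellow cup just as high while the other stays standing. Finish still holding the heavier one in the gripper, upright and still, centred over the glass of the round inspection camera and about 6 cm clear above it, with the lighter one standing upright and let go in a cup. Never drop a bushing, and leave the spanner, the grease jar and the caliper where they are.

Things in the scene. Friction and masses are not known exactly. Their poses are not given: they have to be found in the camera images.
- bushing_p: Bright grey flanged bushing, upright in one of the two cups: cylinder 44 mm across, flange 50 mm across over its lowest 8 mm, 60 mm tall, 20 mm bore. Looks just like the other, but one of the two (either) is steel, 0.5 to 0.7 kg, the other light alloy, 0.2 to 0.3 kg; only lifting tells. Origin: centre of its underside; z up its axis; yaw means nothing.
- bushing_q: Bright grey flanged bushing, upright in one of the two cups: cylinder 44 mm across, flange 50 mm across over its lowest 8 mm, 60 mm tall, 20 mm bore. Looks just like the other, but one of the two (either) is steel, 0.5 to 0.7 kg, the other light alloy, 0.2 to 0.3 kg; only lifting tells. Origin: centre of its underside; z up its axis; yaw means nothing.
- cup_blue: Shallow round blue plastic cup fixed to the bench, 80 mm across, rim 18 mm high. Recess 62 mm across, 10 mm deep, its floor 8 mm above the bench: a bushing stands in it with 6 mm to spare all round, underside 8 mm, flange top 16 mm and top 68 mm above the bench. Either bushing may start in it. Origin: centre of its underside, on the bench.
- cup_yellow: Shallow round yellow plastic cup fixed to the bench, 80 mm across, rim 18 mm high. Recess 62 mm across, 10 mm deep, its floor 8 mm above the bench: a bushing stands in it with 6 mm to spare all round, underside 8 mm, flange top 16 mm and top 68 mm above the bench. Either bushing may start in it. Origin: centre of its underside, on the bench.
- window (a point): Centre of the glass of the inspection camera, which looks straight up: a round black housing 100 mm across and 40 mm tall, fixed to the bench, with a white ring light round a dark round glass in its top. This point lies on the glass, 40 mm above the bench.
- spanner: Loose steel spanner, 190 mm long, 38 mm wide, 8 mm thick, lying flat on the bench. Bystander. Origin: its middle, underside.
- grease: Yellow grease jar with red lid, 64 mm across, 85 mm tall, loose. Bystander. Origin: centre of its underside.
- caliper: Loose steel caliper with a black reading head, about 200 mm long, 70 mm wide over the jaws, 12 mm thick, lying flat. Bystander. Origin: middle of its beam, underside.
Not all that is in view belongs to the job. What is shaped like the bushing_p but pink is not meant.

How it is judged:
On the way, in this order (a step that is already met when the one before it is completed fails the run):
1. the bushing of the blue cup is held up clear while the other stands in the yellow cup ((((height (world z) of bushing_p above 0.045 m and contact force between the fingers and bushing_p above 1 N) and (horizontal distance between bushing_q and cup_yellow below 0.012 m and height (world z) of bushing_q below 0.012 m and angle between bushing_q's own z axis and vertical below 0.1 rad)) or ((height (world z) of bushing_q above 0.045 m and contact force between the fingers and bushing_q above 1 N) and (horizontal distance between bushing_p and cup_yellow below 0.012 m and height (world z) of bushing_p below 0.012 m and angle between bushing_p's own z axis and vertical below 0.1 rad)))), for 0.3 s.
2. it stands in the blue cup again, let go, with the other still in the yellow cup ((((horizontal distance between bushing_p and cup_blue below 0.012 m and height (world z) of bushing_p below 0.012 m and angle between bushing_p's own z axis and vertical below 0.1 rad) and (horizontal distance between bushing_q and cup_yellow below 0.012 m and height (world z) of bushing_q below 0.012 m and angle between bushing_q's own z axis and vertical below 0.1 rad) and (contact force between the fingers and bushing_p below 0.1 N and linear speed of bushing_p below 0.02 m/s)) or ((horizontal distance between bushing_q and cup_blue below 0.012 m and height (world z) of bushing_q below 0.012 m and angle between bushing_q's own z axis and vertical below 0.1 rad) and (horizontal distance between bushing_p and cup_yellow below 0.012 m and height (world z) of bushing_p below 0.012 m and angle between bushing_p's own z axis and vertical below 0.1 rad) and (contact force between the fingers and bushing_q below 0.1 N and linear speed of bushing_q below 0.02 m/s)))), for 0.2 s.
3. the bushing of the yellow cup is held up clear while the other stands in the blue cup ((((height (world z) of bushing_p above 0.045 m and contact force between the fingers and bushing_p above 1 N) and (horizontal distance between bushing_q and cup_blue below 0.012 m and height (world z) of bushing_q below 0.012 m and angle between bushing_q's own z axis and vertical below 0.1 rad)) or ((height (world z) of bushing_q above 0.045 m and contact force between the fingers and bushing_q above 1 N) and (horizontal distance between bushing_p and cup_blue below 0.012 m and height (world z) of bushing_p below 0.012 m and angle between bushing_p's own z axis and vertical below 0.1 rad)))), for 0.3 s.
At the end, for the whole second after the job is handed in: The heavier bushing hangs in the fingers alone, within 20 mm of the glass centre, underside 25 to 110 mm above the glass, upright to 0.12 rad, still; the lighter (it weighs on its cup with under 4 N) stands let go on the floor of either cup, upright, within 12 mm of its centre (((contact force between the fingers and bushing_p above 1 N and horizontal distance between bushing_p and window below 0.02 m and z of bushing_p in the frame of window between 0.025 and 0.11 m and angle between bushing_p's own z axis and vertical below 0.12 rad and linear speed of bushing_p below 0.03 m/s and contact force between bushing_p and inspector below 0.1 N and contact force between bushing_p and bushing_q below 0.1 N and (contact force between the fingers and bushing_q below 0.1 N and linear speed of bushing_q below 0.02 m/s) and (((horizontal distance between bushing_q and cup_blue below 0.012 m and height (world z) of bushing_q below 0.012 m and angle between bushing_q's own z axis and vertical below 0.1 rad) and contact force between bushing_q and cup_blue between 1 and 4 N) or ((horizontal distance between bushing_q and cup_yellow below 0.012 m and height (world z) of bushing_q below 0.012 m and angle between bushing_q's own z axis and vertical below 0.1 rad) and contact force between bushing_q and cup_yellow between 1 and 4 N))) or (contact force between the fingers and bushing_q above 1 N and horizontal distance between bushing_q and window below 0.02 m and z of bushing_q in the frame of window between 0.025 and 0.11 m and angle between bushing_q's own z axis and vertical below 0.12 rad and linear speed of bushing_q below 0.03 m/s and contact force between bushing_q and inspector below 0.1 N and contact force between bushing_q and bushing_p below 0.1 N and (contact force between the fingers and bushing_p below 0.1 N and linear speed of bushing_p below 0.02 m/s) and (((horizontal distance between bushing_p and cup_blue below 0.012 m and height (world z) of bushing_p below 0.012 m and angle between bushing_p's own z axis and vertical below 0.1 rad) and contact force between bushing_p and cup_blue between 1 and 4 N) or ((horizontal distance between bushing_p and cup_yellow below 0.012 m and height (world z) of bushing_p below 0.012 m and angle between bushing_p's own z axis and vertical below 0.1 rad) and contact force between bushing_p and cup_yellow between 1 and 4 N))))); the arm keeps its last pose, push and grip.
It fails at once if the spanner is moved more than 30 mm (distance of spanner from where it was at the start of the episode above 0.03 m).
It fails at once if the grease is moved more than 30 mm (distance of grease from where it was at the start of the episode above 0.03 m).
It fails at once if the caliper is moved more than 30 mm (distance of caliper from where it was at the start of the episode above 0.03 m).
It fails at once if a bushing is dropped (falls free from more than about 2 cm) ((contact force between the fingers and bushing_p below 0.05 N and linear speed of bushing_p above 0.65 m/s) or (contact force between the fingers and bushing_q below 0.05 N and linear speed of bushing_q above 0.65 m/s)).
It also fails if it takes over 72 s, if anything falls off the work surface, if the arm or the gripper's body presses on something with over 40 N, if the wrist force passes 120 N, or if a joint passes its speed limit or range.

## Working session

There is one attempt and no reset: what is moved stays moved. The work goes in short steps, Python scripts to look and compute and a tool call to move; the robot and the scene stay as the last step left them, time stands still between calls to the robot, and variables do not carry over. Pictures are saved under pics/ and viewed, at most 10 in all, crops included, and the job is handed in when it is done.

Besides the shell and the picture viewer there is one more tool, called as name(argument=value, ...) on one line, values as JSON. jog_arm: Moves the arm, as the interface text tells. Its arguments: {"type":"object","properties":{"series":{"type":"array"},"grip_force":{"type":"number"}},"required":["series"]}

```bash
mkdir -p pics && python3 - <<'E'
from workcell import telemetry, camera, get_calibration
import cv2,numpy as np
for n in("scene","top"):
    i=camera(n);cv2.imwrite(f"pics/{n}0.png",i)
    c=get_calibration(n);R,t=np.array(c["R"]),np.array(c["t"]);print(n,c["K"],(-R.T@t).round(3),R.round(3).tolist())
s=telemetry.get_state();print(s)
E
```

```text
scene [[457.15902519   0.         254.44205864]
 [  0.         457.15902519 196.78381571]
 [  0.           0.           1.        ]] [ 1.301 -0.572  0.663] [[0.63, 0.776, -0.001], [0.439, -0.357, -0.825], [-0.641, 0.52, -0.565]]
top [[348.36118969   0.         259.6363551 ]
 [  0.         348.36118969 188.01079822]
 [  0.           0.           1.        ]] [ 0.485 -0.008  0.769] [[-0.014, -0.999, -0.044], [-0.989, 0.02, -0.144], [0.145, 0.041, -0.989]]
{'time': 0.1, 'joints': array([-1.22658972e+00,  3.00407985e-01,  1.52151828e+00, -1.31755558e-05,
        1.32070898e+00, -6.65961719e-02]), 'dq': array([ 0.00038568, -0.00093611, -0.00120332, -0.00039923, -0.00112487,
       -0.00118565]), 'joint_torque': array([ 1.86873745e-03, -5.32643616e+01, -3.53283978e+01,  7.09460699e-02,
        2.34522752e-02, -6.15678891e-05]), 'ee_pos': array([ 0.21954663, -0.50399345,  0.18074753]), 'tool_rot': array([-3.07454366e+00, -6.40554416e-01,  2.46369274e-04]), 'ft_force': array([ 0.82573271,  0.41758647, -0.48105188]), 'torque': array([0.04788208, 0.01389218, 0.02515294]), 'gripper_force': 0.0, 'width': 0.09396156828045257}
```

View pics/scene0.png

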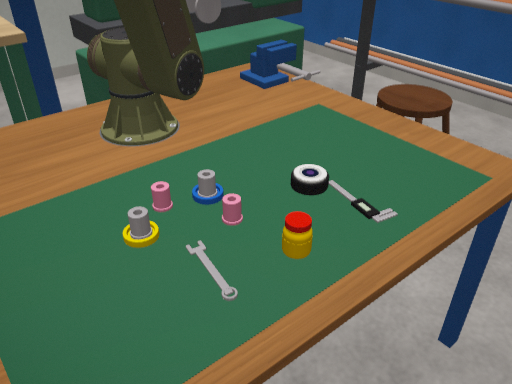

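View pics/top0.png

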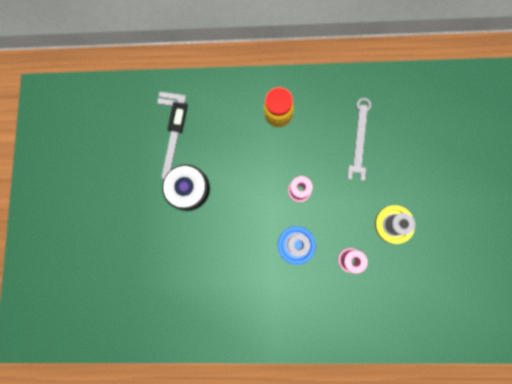

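The scene view shows grey bushings in the blue cup (208,192) and the yellow cup (141,233). Pink lookalikes stand at (162,196) and (232,208). The top view shows blue (297,245), yellow (396,225), pinks (301,188) and (352,261), and the glass (185,187). The two grey ones in the cups fit the description; the pink ones don't. I'll confirm this in a crop and measure.

```bash
cat > h.py <<'E'
import cv2,numpy as np
from workcell import get_calibration
def ray(n,p,z):
    c=get_calibration(n);R,t=np.array(c["R"]),np.array(c["t"])
    o=-R.T@t;d=R.T@np.linalg.solve(c["K"],[p[0],p[1],1]);return o+d*(z-o[2])/d[2]
def proj(n,X):
    c=get_calibration(n);q=np.array(c["K"])@(np.array(c["R"])@X+c["t"]);return q[:2]/q[2]
def blobs(i,lo,hi,a=60):
    m=cv2.inRange(cv2.cvtColor(i,cv2.COLOR_BGR2HSV),lo,hi)
    cs,_=cv2.findContours(m,cv2.RETR_EXTERNAL,cv2.CHAIN_APPROX_NONE)
    return [cv2.convexHull(c) for c in cs if cv2.contourArea(c)>a]
def world(n,c,z):  # centre of the hull's enclosing circle on plane z
    P=np.array([ray(n,p,z)[:2] for p in c[:,0]],np.float32);(x,y),r=cv2.minEnclosingCircle(P);return round(x,4),round(y,4),round(r,4)
E
python3 - <<'E'
from h import *
for n in("top","scene"):
    i=cv2.imread(f"pics/{n}0.png")
    for nm,lo,hi,z in(("blue",(100,150,100),(125,255,255),.018),("yellow",(22,180,120),(35,255,255),.018),("white",(0,0,215),(180,40,255),.04),("grey",(0,0,110),(180,45,214),.068),("pink",(150,60,120),(178,255,255),.06),("red",(0,200,120),(5,255,255),.085)):
        for c in blobs(i,lo,hi):
            u=c[:,0].mean(0).round()
            if u[1]>(80 if n=="top" else 130) and u[1]<330: print(n,nm,u,world(n,c,z))
i=cv2.imread("pics/scene0.png");cv2.imwrite("pics/crop.png",cv2.resize(i[160:260,110:260],None,fx=5,fy=5,interpolation=cv2.INTER_CUBIC))
E
```

```text
top blue [297. 244.] (0.4717, -0.0522, 0.039)
top yellow [277. 118.] (0.766, -0.0195, 0.0303)
top white [357. 261.] (0.4374, -0.1707, 0.0228)
top white [300. 244.] (0.4728, -0.055, 0.0228)
top white [404. 224.] (0.5127, -0.2714, 0.0207)
top white [303. 186.] (0.5929, -0.0648, 0.0232)
top white [182. 185.] (0.5993, 0.1854, 0.0438)
top white [170. 153.] (0.6738, 0.2162, 0.0423)
top white [178. 115.] (0.7556, 0.2018, 0.0166)
top white [359. 141.] (0.6887, -0.1859, 0.0775)
top grey [404. 223.] (0.5123, -0.2628, 0.0159)
top grey [390. 227.] (0.5091, -0.2426, 0.0213)
top grey [180. 177.] (0.6321, 0.1872, 0.0831)
top grey [178. 115.] (0.7452, 0.1937, 0.0187)
top grey [361. 132.] (0.6873, -0.1823, 0.0881)
top grey [171.  99.] (0.7845, 0.2085, 0.0308)
top pink [345. 259.] (0.4425, -0.1533, 0.0215)
top pink [297. 195.] (0.5799, -0.0578, 0.0215)
scene blue [208. 194.] (0.4807, -0.0581, 0.0485)
scene yellow [295. 245.] (0.7589, -0.0137, 0.0563)
scene yellow [141. 234.] (0.5208, -0.2669, 0.0474)
scene white [308. 173.] (0.5983, 0.1849, 0.0417)
scene grey [211. 267.] (0.7595, -0.2338, 0.0871)
scene grey [384. 215.] (0.8569, 0.1506, 0.0309)
scene grey [138. 212.] (0.5106, -0.2629, 0.0237)
scene grey [403. 302.] (1.0055, 0.0504, 0.3657)
scene grey [341. 189.] (0.7332, 0.1528, 0.0478)
scene grey [205. 174.] (0.4727, -0.0555, 0.0241)
scene grey [309. 171.] (0.627, 0.1527, 0.0286)
scene pink [232. 211.] (0.6201, -0.0845, 0.06)
scene pink [162. 197.] (0.4752, -0.183, 0.064)
scene red [298. 221.] (0.7736, -0.0274, 0.035)
```

View pics/crop.png

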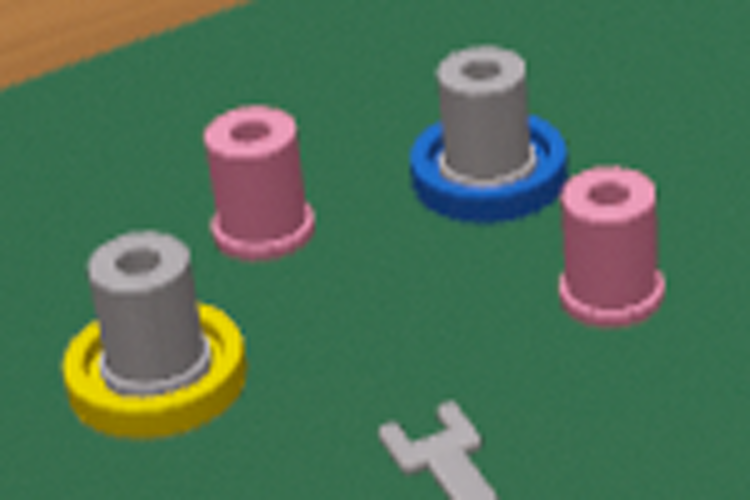

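The crop confirms grey bushings in the blue and yellow cups, with the pink ones standing free on the bench as decoys. Blue is about (0.472,-0.053), yellow about (0.511,-0.262), and the glass about (0.598,0.185). I'll move above blue, keeping the present tool yaw.

jog_arm(series=[{"hand":0,"tx":412,"ty":-313,"tz":0},{"hand":0,"tx":412,"ty":-313,"tz":0},{"hand":0,"tx":412,"ty":-313,"tz":0},{"hand":0,"tx":412,"ty":-313,"tz":0},{"hand":0,"tx":412,"ty":-313,"tz":0},{"hand":0,"tx":412,"ty":-313,"tz":0},{"hand":0,"tx":412,"ty":-313,"tz":0},{"hand":0,"tx":412,"ty":-313,"tz":0},{"hand":0,"tx":412,"ty":-313,"tz":0},{"hand":0,"tx":412,"ty":-313,"tz":0},{"hand":0,"tx":412,"ty":-313,"tz":0},{"hand":0,"tx":412,"ty":-313,"tz":0},{"hand":0,"tx":412,"ty":-313,"tz":30},{"hand":0,"tx":412,"ty":-313,"tz":60},{"hand":0,"tx":412,"ty":-313,"tz":60},{"hand":0,"tx":412,"ty":-313,"tz":60}], grip_force=35)

```text
schema error: expected keys hand, tx, ty, tz, ax, ay, az
```

```bash
cat >> h.py <<'E'
def shift(X):  # tool-axis shift in mm to world TCP X
    from workcell import telemetry
    s=telemetry.get_state();R=cv2.Rodrigues(np.array(s["tool_rot"]))[0]
    print("t",round(s["time"],2),"tcp",s["ee_pos"].round(4),"z",R[:,2].round(3),"F",s["ft_force"].round(2),"w",round(s["width"],4),"g",s["gripper_force"],"j",s["joints"].round(2))
    print("shift",(R.T@(np.array(X)-s["ee_pos"])*1000).round(1))
E
python3 - <<'E'
from h import *;from workcell import camera
shift([.472,-.0525,.026])
for n in("scene","top"):
    i=camera(n);u,v=proj(n,np.array([.472,-.0525,.07])).astype(int)
    cv2.imwrite(f"pics/{n}1.png",cv2.resize(i[v-60:v+60,u-80:u+80],None,fx=3,fy=3))
a,b=cv2.imread("pics/scene1.png"),cv2.imread("pics/top1.png");cv2.imwrite("pics/b1.png",cv2.resize(np.hstack([a,b]),(800,300)))
E
```

```text
t 0.1 tcp [ 0.2195 -0.504   0.1807] z [-0.     0.001 -1.   ] F [ 0.83  0.42 -0.48] w 0.094 g 0.0 j [-1.23  0.3   1.52 -0.    1.32 -0.07]
shift [ 411.7 -313.   155.1]
```

View pics/b1.png

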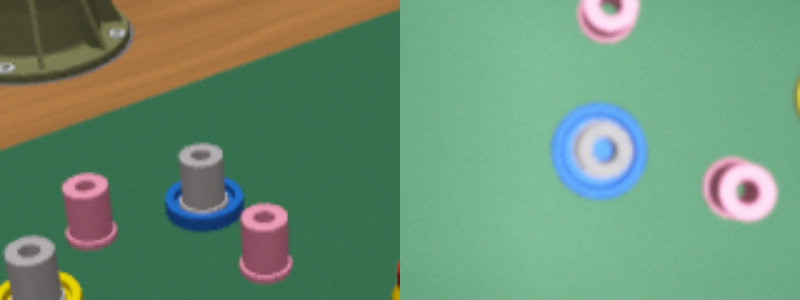

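The jog was refused because every row needs all the keys, so the arm hasn't moved. In the top crop the bushing sits at the predicted centre (600,150), so my estimate holds.

jog_arm(series=[{"hand":0,"tx":412,"ty":-313,"tz":0,"ax":0,"ay":0,"az":0},{"hand":0,"tx":412,"ty":-313,"tz":0,"ax":0,"ay":0,"az":0},{"hand":0,"tx":412,"ty":-313,"tz":0,"ax":0,"ay":0,"az":0},{"hand":0,"tx":412,"ty":-313,"tz":0,"ax":0,"ay":0,"az":0},{"hand":0,"tx":412,"ty":-313,"tz":0,"ax":0,"ay":0,"az":0},{"hand":0,"tx":412,"ty":-313,"tz":0,"ax":0,"ay":0,"az":0},{"hand":0,"tx":412,"ty":-313,"tz":0,"ax":0,"ay":0,"az":0},{"hand":0,"tx":412,"ty":-313,"tz":0,"ax":0,"ay":0,"az":0},{"hand":0,"tx":412,"ty":-313,"tz":0,"ax":0,"ay":0,"az":0},{"hand":0,"tx":412,"ty":-313,"tz":0,"ax":0,"ay":0,"az":0},{"hand":0,"tx":412,"ty":-313,"tz":0,"ax":0,"ay":0,"az":0},{"hand":0,"tx":412,"ty":-313,"tz":0,"ax":0,"ay":0,"az":0},{"hand":0,"tx":412,"ty":-313,"tz":0,"ax":0,"ay":0,"az":0},{"hand":0,"tx":412,"ty":-313,"tz":30,"ax":0,"ay":0,"az":0},{"hand":0,"tx":412,"ty":-313,"tz":60,"ax":0,"ay":0,"az":0},{"hand":0,"tx":412,"ty":-313,"tz":60,"ax":0,"ay":0,"az":0},{"hand":0,"tx":412,"ty":-313,"tz":60,"ax":0,"ay":0,"az":0}], grip_force=35)

```text
time: 1.9
ee_pos: [0.4722, -0.0537, 0.1221]
tool_rot: [3.076, 0.639, -0.0]
ft_force: [0.4, -0.8, 0.2]
width: 0.0939
gripper_force: 0.0
```

```bash
python3 - <<'E'
from h import *;from workcell import camera
shift([.472,-.0525,.026])
n="scene";i=camera(n);u,v=proj(n,np.array([.472,-.0525,.09])).astype(int)
cv2.imwrite("pics/s2.png",cv2.resize(i[v-60:v+60,u-80:u+80],None,fx=4,fy=4))
E
```

```text
t 1.9 tcp [ 0.4722 -0.0537  0.1221] z [-0. -0. -1.] F [ 0.39 -0.79  0.19] w 0.0939 g 0.0 j [-0.19  0.2   1.8  -0.    1.15  0.97]
shift [ 0.3 -1.2 96.1]
```

View pics/s2.png

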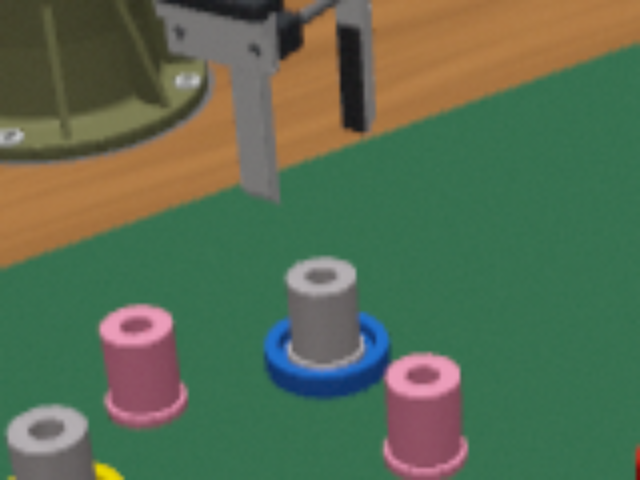

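The open fingers straddle the bushing (tips at (262,198) and (355,130), bushing top at (320,275)). Next: descend, close and settle.

jog_arm(series=[{"hand":0,"tx":0,"ty":-1,"tz":30,"ax":0,"ay":0,"az":0},{"hand":0,"tx":0,"ty":-1,"tz":60,"ax":0,"ay":0,"az":0},{"hand":0,"tx":0,"ty":-1,"tz":80,"ax":0,"ay":0,"az":0},{"hand":0,"tx":0,"ty":-1,"tz":91,"ax":0,"ay":0,"az":0},{"hand":0,"tx":0,"ty":-1,"tz":96,"ax":0,"ay":0,"az":0},{"hand":0,"tx":0,"ty":-1,"tz":96,"ax":0,"ay":0,"az":0},{"hand":0.3,"tx":0,"ty":-1,"tz":96,"ax":0,"ay":0,"az":0},{"hand":0.4,"tx":0,"ty":-1,"tz":96,"ax":0,"ay":0,"az":0},{"hand":0.45,"tx":0,"ty":-1,"tz":96,"ax":0,"ay":0,"az":0},{"hand":0.5,"tx":0,"ty":-1,"tz":96,"ax":0,"ay":0,"az":0},{"hand":0.55,"tx":0,"ty":-1,"tz":96,"ax":0,"ay":0,"az":0},{"hand":0.7,"tx":0,"ty":-1,"tz":96,"ax":0,"ay":0,"az":0},{"hand":1,"tx":0,"ty":-1,"tz":96,"ax":0,"ay":0,"az":0},{"hand":1,"tx":0,"ty":-1,"tz":96,"ax":0,"ay":0,"az":0},{"hand":1,"tx":0,"ty":-1,"tz":96,"ax":0,"ay":0,"az":0},{"hand":1,"tx":0,"ty":-1,"tz":96,"ax":0,"ay":0,"az":0},{"hand":1,"tx":0,"ty":-1,"tz":96,"ax":0,"ay":0,"az":0}], grip_force=35)

```text
time: 3.65
ee_pos: [0.4723, -0.0521, 0.0254]
tool_rot: [3.075, 0.641, 0.001]
ft_force: [1.4, -4.9, 2.8]
width: 0.0433
gripper_force: 35.0
```

jog_arm(series=[{"hand":1,"tx":0,"ty":0,"tz":-5,"ax":0,"ay":0,"az":0},{"hand":1,"tx":0,"ty":0,"tz":-15,"ax":0,"ay":0,"az":0},{"hand":1,"tx":0,"ty":0,"tz":-30,"ax":0,"ay":0,"az":0},{"hand":1,"tx":0,"ty":0,"tz":-45,"ax":0,"ay":0,"az":0},{"hand":1,"tx":0,"ty":0,"tz":-58,"ax":0,"ay":0,"az":0},{"hand":1,"tx":0,"ty":0,"tz":-64,"ax":0,"ay":0,"az":0},{"hand":1,"tx":0,"ty":0,"tz":-65,"ax":0,"ay":0,"az":0},{"hand":1,"tx":0,"ty":0,"tz":-65,"ax":0,"ay":0,"az":0},{"hand":1,"tx":0,"ty":0,"tz":-65,"ax":0,"ay":0,"az":0},{"hand":1,"tx":0,"ty":0,"tz":-65,"ax":0,"ay":0,"az":0},{"hand":1,"tx":0,"ty":0,"tz":-65,"ax":0,"ay":0,"az":0},{"hand":1,"tx":0,"ty":0,"tz":-65,"ax":0,"ay":0,"az":0},{"hand":1,"tx":0,"ty":0,"tz":-65,"ax":0,"ay":0,"az":0},{"hand":1,"tx":0,"ty":0,"tz":-65,"ax":0,"ay":0,"az":0}])

```text
time: 5.05
ee_pos: [0.4719, -0.0518, 0.0902]
tool_rot: [-3.075, -0.641, 0.0]
ft_force: [-0.5, -0.3, -6.0]
width: 0.0434
gripper_force: 35.0
```

```bash
python3 - <<'E'
from h import *;from workcell import camera,telemetry
shift([.472,-.0525,.026])
f=[]
for k in range(10):
    i=camera("scene");f.append(telemetry.get_state()["ft_force"])
print(np.mean(f,0).round(2),np.std(f,0).round(2))
n="scene";u,v=proj(n,np.array([.472,-.0525,.09])).astype(int)
cv2.imwrite("pics/s3.png",cv2.resize(i[v-60:v+60,u-80:u+80],None,fx=4,fy=4))
E
```

```text
t 5.05 tcp [ 0.4719 -0.0518  0.0902] z [-0.  0. -1.] F [-0.49 -0.28 -6.05] w 0.0434 g 34.98459219932556 j [-0.19  0.24  1.83  0.    1.08  0.97]
shift [-0.2  0.7 64.2]
[-0.1  -0.12 -6.17] [0.26 0.46 0.45]
```

View pics/s3.png

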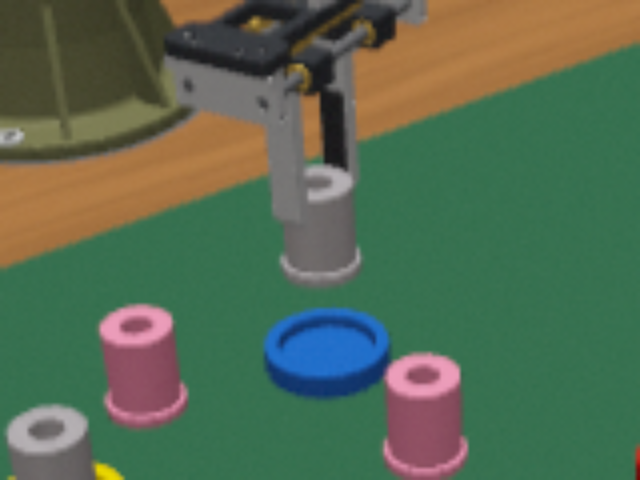

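The blue bushing hangs upright and clear, and its weight is about 6.2 N, which makes it the steel one. I'll stand it back.

jog_arm(series=[{"hand":1,"tx":0,"ty":0,"tz":10,"ax":0,"ay":0,"az":0},{"hand":1,"tx":0,"ty":0,"tz":25,"ax":0,"ay":0,"az":0},{"hand":1,"tx":0,"ty":0,"tz":40,"ax":0,"ay":0,"az":0},{"hand":1,"tx":0,"ty":0,"tz":52,"ax":0,"ay":0,"az":0},{"hand":1,"tx":0,"ty":0,"tz":58,"ax":0,"ay":0,"az":0},{"hand":1,"tx":0,"ty":0,"tz":62,"ax":0,"ay":0,"az":0},{"hand":1,"tx":0,"ty":0,"tz":64,"ax":0,"ay":0,"az":0},{"hand":1,"tx":0,"ty":0,"tz":65,"ax":0,"ay":0,"az":0},{"hand":1,"tx":0,"ty":0,"tz":65,"ax":0,"ay":0,"az":0},{"hand":1,"tx":0,"ty":0,"tz":65,"ax":0,"ay":0,"az":0},{"hand":1,"tx":0,"ty":0,"tz":65,"ax":0,"ay":0,"az":0}])

```text
time: 6.65
ee_pos: [0.4721, -0.0519, 0.0255]
tool_rot: [3.075, 0.641, 0.001]
ft_force: [0.1, 0.6, -5.0]
width: 0.0433
gripper_force: 35.0
```

jog_arm(series=[{"hand":1,"tx":0,"ty":0,"tz":0.5,"ax":0,"ay":0,"az":0},{"hand":1,"tx":0,"ty":0,"tz":1,"ax":0,"ay":0,"az":0},{"hand":1,"tx":0,"ty":0,"tz":1,"ax":0,"ay":0,"az":0}])

```text
time: 6.95
ee_pos: [0.4724, -0.0519, 0.0253]
tool_rot: [3.075, 0.641, 0.001]
ft_force: [-5.1, 0.2, 10.3]
width: 0.043
gripper_force: 35.0
```

Upward force of 10 N: it stands on the cup floor. I'll open and rise.

jog_arm(series=[{"hand":0.45,"tx":0,"ty":0,"tz":0.5,"ax":0,"ay":0,"az":0},{"hand":0.3,"tx":0,"ty":0,"tz":0,"ax":0,"ay":0,"az":0},{"hand":0,"tx":0,"ty":0,"tz":0,"ax":0,"ay":0,"az":0},{"hand":0,"tx":0,"ty":0,"tz":0,"ax":0,"ay":0,"az":0},{"hand":0,"tx":0,"ty":0,"tz":0,"ax":0,"ay":0,"az":0},{"hand":0,"tx":0,"ty":0,"tz":0,"ax":0,"ay":0,"az":0},{"hand":0,"tx":0,"ty":0,"tz":0,"ax":0,"ay":0,"az":0},{"hand":0,"tx":0,"ty":0,"tz":-30,"ax":0,"ay":0,"az":0},{"hand":0,"tx":0,"ty":0,"tz":-70,"ax":0,"ay":0,"az":0},{"hand":0,"tx":0,"ty":0,"tz":-110,"ax":0,"ay":0,"az":0},{"hand":0,"tx":0,"ty":0,"tz":-110,"ax":0,"ay":0,"az":0},{"hand":0,"tx":0,"ty":0,"tz":-110,"ax":0,"ay":0,"az":0}])

```text
time: 8.15
ee_pos: [0.4721, -0.0518, 0.1345]
tool_rot: [3.075, 0.641, 0.002]
ft_force: [-1.6, -0.0, -0.3]
width: 0.0943
gripper_force: 0.0
```

```bash
python3 - <<'E'
from h import *;from workcell import camera
shift([.511,-.262,.110])
i=camera("scene");j=camera("top")
for n,im in(("scene",i),("top",j)):
    for nm,lo,hi,z in(("yellow",(20,120,120),(36,255,255),.018),("blue",(100,150,100),(125,255,255),.018),("light",(0,0,150),(180,45,255),.068)):
        for c in blobs(im,lo,hi):
            w=world(n,c,z)
            if min(np.hypot(w[0]-.511,w[1]+.262),np.hypot(w[0]-.472,w[1]+.0525))<.03: print(n,nm,w)
u,v=proj("scene",np.array([.49,-.15,.07])).astype(int)
cv2.imwrite("pics/s4.png",cv2.resize(i[v-60:v+60,u-80:u+80],None,fx=4,fy=4))
E
```

```text
t 8.15 tcp [ 0.4721 -0.0518  0.1345] z [ 0.001 -0.    -1.   ] F [-1.6  -0.05 -0.29] w 0.0943 g 0.0 j [-0.19  0.18  1.79  0.    1.18  0.97]
shift [-48.3 208.2  24.5]
scene yellow (0.52, -0.2678, 0.0479)
scene blue (0.4804, -0.0586, 0.0488)
scene light (0.5089, -0.2616, 0.0216)
scene light (0.4702, -0.0532, 0.0211)
top yellow (0.5293, -0.2588, 0.0365)
top light (0.5107, -0.2609, 0.023)
```

View pics/s4.png

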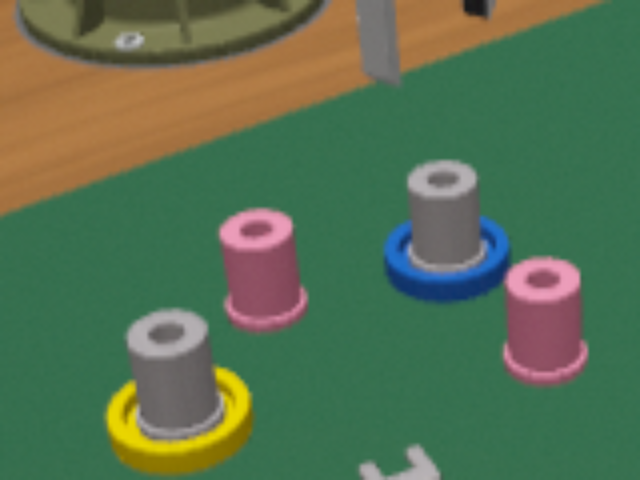

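The blue bushing is upright in its cup (443,180) and the yellow one stands at (168,330). Next: over yellow, descend and grip.

jog_arm(series=[{"hand":0,"tx":-48.5,"ty":207.5,"tz":0,"ax":0,"ay":0,"az":0},{"hand":0,"tx":-48.5,"ty":207.5,"tz":0,"ax":0,"ay":0,"az":0},{"hand":0,"tx":-48.5,"ty":207.5,"tz":0,"ax":0,"ay":0,"az":0},{"hand":0,"tx":-48.5,"ty":207.5,"tz":0,"ax":0,"ay":0,"az":0},{"hand":0,"tx":-48.5,"ty":207.5,"tz":0,"ax":0,"ay":0,"az":0},{"hand":0,"tx":-48.5,"ty":207.5,"tz":0,"ax":0,"ay":0,"az":0},{"hand":0,"tx":-48.5,"ty":207.5,"tz":30,"ax":0,"ay":0,"az":0},{"hand":0,"tx":-48.5,"ty":207.5,"tz":60,"ax":0,"ay":0,"az":0},{"hand":0,"tx":-48.5,"ty":207.5,"tz":90,"ax":0,"ay":0,"az":0},{"hand":0,"tx":-48.5,"ty":207.5,"tz":103,"ax":0,"ay":0,"az":0},{"hand":0,"tx":-48.5,"ty":207.5,"tz":108.5,"ax":0,"ay":0,"az":0},{"hand":0,"tx":-48.5,"ty":207.5,"tz":108.5,"ax":0,"ay":0,"az":0}])

```text
time: 9.45
ee_pos: [0.5105, -0.2608, 0.026]
tool_rot: [-3.075, -0.642, 0.0]
ft_force: [0.2, -0.0, -0.5]
width: 0.0942
gripper_force: 0.0
```

jog_arm(series=[{"hand":0.3,"tx":0,"ty":0,"tz":0,"ax":0,"ay":0,"az":0},{"hand":0.4,"tx":0,"ty":0,"tz":0,"ax":0,"ay":0,"az":0},{"hand":0.45,"tx":0,"ty":0,"tz":0,"ax":0,"ay":0,"az":0},{"hand":0.5,"tx":0,"ty":0,"tz":0,"ax":0,"ay":0,"az":0},{"hand":0.55,"tx":0,"ty":0,"tz":0,"ax":0,"ay":0,"az":0},{"hand":0.7,"tx":0,"ty":0,"tz":0,"ax":0,"ay":0,"az":0},{"hand":1,"tx":0,"ty":0,"tz":0,"ax":0,"ay":0,"az":0},{"hand":1,"tx":0,"ty":0,"tz":0,"ax":0,"ay":0,"az":0},{"hand":1,"tx":0,"ty":0,"tz":0,"ax":0,"ay":0,"az":0},{"hand":1,"tx":0,"ty":0,"tz":0,"ax":0,"ay":0,"az":0},{"hand":1,"tx":0,"ty":0,"tz":0,"ax":0,"ay":0,"az":0}])

```text
time: 10.55
ee_pos: [0.5103, -0.2614, 0.0257]
tool_rot: [-3.076, -0.641, 0.0]
ft_force: [-0.8, 0.2, 0.5]
width: 0.0431
gripper_force: 35.0
```

jog_arm(series=[{"hand":1,"tx":0,"ty":0,"tz":-5,"ax":0,"ay":0,"az":0},{"hand":1,"tx":0,"ty":0,"tz":-15,"ax":0,"ay":0,"az":0},{"hand":1,"tx":0,"ty":0,"tz":-30,"ax":0,"ay":0,"az":0},{"hand":1,"tx":0,"ty":0,"tz":-45,"ax":0,"ay":0,"az":0},{"hand":1,"tx":0,"ty":0,"tz":-58,"ax":0,"ay":0,"az":0},{"hand":1,"tx":0,"ty":0,"tz":-64,"ax":0,"ay":0,"az":0},{"hand":1,"tx":0,"ty":0,"tz":-65,"ax":0,"ay":0,"az":0},{"hand":1,"tx":0,"ty":0,"tz":-65,"ax":0,"ay":0,"az":0},{"hand":1,"tx":0,"ty":0,"tz":-65,"ax":0,"ay":0,"az":0},{"hand":1,"tx":0,"ty":0,"tz":-65,"ax":0,"ay":0,"az":0},{"hand":1,"tx":0,"ty":0,"tz":-65,"ax":0,"ay":0,"az":0},{"hand":1,"tx":0,"ty":0,"tz":-65,"ax":0,"ay":0,"az":0},{"hand":1,"tx":0,"ty":0,"tz":-65,"ax":0,"ay":0,"az":0},{"hand":1,"tx":0,"ty":0,"tz":-65,"ax":0,"ay":0,"az":0}])

```text
time: 11.95
ee_pos: [0.5104, -0.2614, 0.0907]
tool_rot: [-3.076, -0.641, 0.0]
ft_force: [-0.1, -0.1, -2.1]
width: 0.0435
gripper_force: 35.0
```

```bash
python3 - <<'E'
from h import *;from workcell import camera,telemetry
shift([.511,-.262,.026])
f=[]
for k in range(10):
    i=camera("scene");f.append(telemetry.get_state()["ft_force"])
print(np.mean(f,0).round(2),np.std(f,0).round(2))
E
```

```text
t 11.95 tcp [ 0.5104 -0.2614  0.0907] z [-0.  0. -1.] F [-0.14 -0.1  -2.07] w 0.0435 g 34.99759018421173 j [-0.54  0.44  1.55 -0.    1.15  0.62]
shift [ 0.4  0.8 64.7]
[-0.42  0.29 -2.45] [0.38 0.62 0.39]
```

The yellow one weighs 2.4 N against blue's 6.2 N, so blue is heavier. I'll put this one back.

jog_arm(series=[{"hand":1,"tx":0,"ty":0,"tz":10,"ax":0,"ay":0,"az":0},{"hand":1,"tx":0,"ty":0,"tz":25,"ax":0,"ay":0,"az":0},{"hand":1,"tx":0,"ty":0,"tz":40,"ax":0,"ay":0,"az":0},{"hand":1,"tx":0,"ty":0,"tz":52,"ax":0,"ay":0,"az":0},{"hand":1,"tx":0,"ty":0,"tz":58,"ax":0,"ay":0,"az":0},{"hand":1,"tx":0,"ty":0,"tz":62,"ax":0,"ay":0,"az":0},{"hand":1,"tx":0,"ty":0,"tz":64,"ax":0,"ay":0,"az":0},{"hand":1,"tx":0,"ty":0,"tz":65,"ax":0,"ay":0,"az":0},{"hand":1,"tx":0,"ty":0,"tz":65.5,"ax":0,"ay":0,"az":0},{"hand":1,"tx":0,"ty":0,"tz":65.5,"ax":0,"ay":0,"az":0},{"hand":1,"tx":0,"ty":0,"tz":65.5,"ax":0,"ay":0,"az":0}])

```text
time: 13.55
ee_pos: [0.5106, -0.2615, 0.0257]
tool_rot: [3.075, 0.641, 0.001]
ft_force: [-0.8, 0.2, 1.9]
width: 0.0434
gripper_force: 35.0
```

It's on the floor (+1.9 N). I'll open and rise, then go to blue.

jog_arm(series=[{"hand":0.45,"tx":0,"ty":0,"tz":0,"ax":0,"ay":0,"az":0},{"hand":0.3,"tx":0,"ty":0,"tz":0,"ax":0,"ay":0,"az":0},{"hand":0,"tx":0,"ty":0,"tz":0,"ax":0,"ay":0,"az":0},{"hand":0,"tx":0,"ty":0,"tz":0,"ax":0,"ay":0,"az":0},{"hand":0,"tx":0,"ty":0,"tz":0,"ax":0,"ay":0,"az":0},{"hand":0,"tx":0,"ty":0,"tz":0,"ax":0,"ay":0,"az":0},{"hand":0,"tx":0,"ty":0,"tz":0,"ax":0,"ay":0,"az":0},{"hand":0,"tx":0,"ty":0,"tz":-30,"ax":0,"ay":0,"az":0},{"hand":0,"tx":0,"ty":0,"tz":-70,"ax":0,"ay":0,"az":0},{"hand":0,"tx":0,"ty":0,"tz":-110,"ax":0,"ay":0,"az":0},{"hand":0,"tx":0,"ty":0,"tz":-110,"ax":0,"ay":0,"az":0},{"hand":0,"tx":48.5,"ty":-207.5,"tz":-110,"ax":0,"ay":0,"az":0},{"hand":0,"tx":48.5,"ty":-207.5,"tz":-110,"ax":0,"ay":0,"az":0},{"hand":0,"tx":48.5,"ty":-207.5,"tz":-110,"ax":0,"ay":0,"az":0},{"hand":0,"tx":48.5,"ty":-207.5,"tz":-110,"ax":0,"ay":0,"az":0},{"hand":0,"tx":48.5,"ty":-207.5,"tz":-110,"ax":0,"ay":0,"az":0},{"hand":0,"tx":48.5,"ty":-207.5,"tz":-110,"ax":0,"ay":0,"az":0},{"hand":0,"tx":48.5,"ty":-207.5,"tz":-110,"ax":0,"ay":0,"az":0}])

```text
time: 15.35
ee_pos: [0.4722, -0.0525, 0.1351]
tool_rot: [3.075, 0.641, 0.0]
ft_force: [0.2, 0.0, 0.0]
width: 0.0939
gripper_force: 0.0
```

```bash
python3 - <<'E'
from h import *;from workcell import camera
shift([.472,-.052,.026])
i=camera("scene")
for c in blobs(i,(0,0,150),(180,45,255)):
    w=world("scene",c,.068)
    if min(np.hypot(w[0]-.511,w[1]+.262),np.hypot(w[0]-.472,w[1]+.0525))<.03: print(w)
u,v=proj("scene",np.array([.49,-.15,.07])).astype(int)
cv2.imwrite("pics/s5.png",cv2.resize(i[v-60:v+60,u-80:u+80],None,fx=4,fy=4))
E
```

```text
t 15.35 tcp [ 0.4722 -0.0525  0.1351] z [ 0. -0. -1.] F [0.22 0.01 0.03] w 0.0939 g 0.0 j [-0.19  0.18  1.78 -0.    1.18  0.97]
shift [  0.   -0.5 109.1]
(0.5096, -0.2623, 0.0214)
(0.4702, -0.0532, 0.0211)
```

View pics/s5.png

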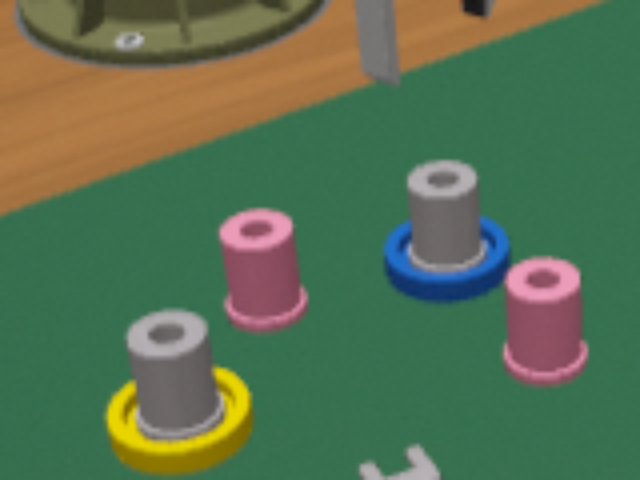

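Both bushings stand upright in their cups. I'll grip the blue one again and lift it.

jog_arm(series=[{"hand":0,"tx":0,"ty":-0.5,"tz":40,"ax":0,"ay":0,"az":0},{"hand":0,"tx":0,"ty":-0.5,"tz":75,"ax":0,"ay":0,"az":0},{"hand":0,"tx":0,"ty":-0.5,"tz":100,"ax":0,"ay":0,"az":0},{"hand":0,"tx":0,"ty":-0.5,"tz":109,"ax":0,"ay":0,"az":0},{"hand":0,"tx":0,"ty":-0.5,"tz":109,"ax":0,"ay":0,"az":0},{"hand":0.3,"tx":0,"ty":-0.5,"tz":109,"ax":0,"ay":0,"az":0},{"hand":0.4,"tx":0,"ty":-0.5,"tz":109,"ax":0,"ay":0,"az":0},{"hand":0.45,"tx":0,"ty":-0.5,"tz":109,"ax":0,"ay":0,"az":0},{"hand":0.5,"tx":0,"ty":-0.5,"tz":109,"ax":0,"ay":0,"az":0},{"hand":0.55,"tx":0,"ty":-0.5,"tz":109,"ax":0,"ay":0,"az":0},{"hand":0.7,"tx":0,"ty":-0.5,"tz":109,"ax":0,"ay":0,"az":0},{"hand":1,"tx":0,"ty":-0.5,"tz":109,"ax":0,"ay":0,"az":0},{"hand":1,"tx":0,"ty":-0.5,"tz":109,"ax":0,"ay":0,"az":0},{"hand":1,"tx":0,"ty":-0.5,"tz":109,"ax":0,"ay":0,"az":0},{"hand":1,"tx":0,"ty":-0.5,"tz":109,"ax":0,"ay":0,"az":0},{"hand":1,"tx":0,"ty":-0.5,"tz":109,"ax":0,"ay":0,"az":0}], grip_force=45)

```text
time: 17.0
ee_pos: [0.472, -0.0515, 0.0264]
tool_rot: [3.075, 0.641, 0.001]
ft_force: [2.1, -3.3, 3.2]
width: 0.043
gripper_force: 45.0
```

jog_arm(series=[{"hand":1,"tx":0,"ty":0,"tz":-5,"ax":0,"ay":0,"az":0},{"hand":1,"tx":0,"ty":0,"tz":-15,"ax":0,"ay":0,"az":0},{"hand":1,"tx":0,"ty":0,"tz":-30,"ax":0,"ay":0,"az":0},{"hand":1,"tx":0,"ty":0,"tz":-45,"ax":0,"ay":0,"az":0},{"hand":1,"tx":0,"ty":0,"tz":-60,"ax":0,"ay":0,"az":0},{"hand":1,"tx":0,"ty":0,"tz":-75,"ax":0,"ay":0,"az":0},{"hand":1,"tx":0,"ty":0,"tz":-88,"ax":0,"ay":0,"az":0},{"hand":1,"tx":0,"ty":0,"tz":-94,"ax":0,"ay":0,"az":0},{"hand":1,"tx":0,"ty":0,"tz":-94,"ax":0,"ay":0,"az":0},{"hand":1,"tx":0,"ty":0,"tz":-94,"ax":0,"ay":0,"az":0},{"hand":1,"tx":0,"ty":0,"tz":-94,"ax":0,"ay":0,"az":0}])

```text
time: 18.1
ee_pos: [0.4714, -0.0513, 0.1195]
tool_rot: [-3.075, -0.641, 0.002]
ft_force: [0.6, 0.0, -6.8]
width: 0.043
gripper_force: 45.0
```

```bash
python3 - <<'E'
from h import *
shift([.598,.185,.118])
E
```

```text
t 18.1 tcp [ 0.4714 -0.0513  0.1195] z [-0.001  0.    -1.   ] F [ 0.61  0.03 -6.78] w 0.043 g 44.98693764209747 j [-0.19  0.2   1.8   0.    1.14  0.97]
shift [ 210.5 -166.1    1.4]
```

jog_arm(series=[{"hand":1,"tx":5,"ty":-4,"tz":0,"ax":0,"ay":0,"az":0},{"hand":1,"tx":16,"ty":-13,"tz":0,"ax":0,"ay":0,"az":0},{"hand":1,"tx":32,"ty":-25,"tz":0,"ax":0,"ay":0,"az":0},{"hand":1,"tx":52,"ty":-41,"tz":0,"ax":0,"ay":0,"az":0},{"hand":1,"tx":72,"ty":-57,"tz":0,"ax":0,"ay":0,"az":0},{"hand":1,"tx":92,"ty":-73,"tz":0,"ax":0,"ay":0,"az":0},{"hand":1,"tx":112,"ty":-88,"tz":0,"ax":0,"ay":0,"az":0},{"hand":1,"tx":132,"ty":-104,"tz":0,"ax":0,"ay":0,"az":0},{"hand":1,"tx":152,"ty":-120,"tz":0,"ax":0,"ay":0,"az":0},{"hand":1,"tx":172,"ty":-136,"tz":0,"ax":0,"ay":0,"az":0},{"hand":1,"tx":188,"ty":-148,"tz":0,"ax":0,"ay":0,"az":0},{"hand":1,"tx":200,"ty":-158,"tz":0,"ax":0,"ay":0,"az":0},{"hand":1,"tx":207,"ty":-163,"tz":0,"ax":0,"ay":0,"az":0},{"hand":1,"tx":210.5,"ty":-166,"tz":0,"ax":0,"ay":0,"az":0},{"hand":1,"tx":210.5,"ty":-166,"tz":0,"ax":0,"ay":0,"az":0},{"hand":1,"tx":210.5,"ty":-166,"tz":0,"ax":0,"ay":0,"az":0},{"hand":1,"tx":210.5,"ty":-166,"tz":0,"ax":0,"ay":0,"az":0},{"hand":1,"tx":210.5,"ty":-166,"tz":0,"ax":0,"ay":0,"az":0}])

```text
time: 19.9
ee_pos: [0.5984, 0.1844, 0.1204]
tool_rot: [3.076, 0.64, 0.0]
ft_force: [-0.2, 0.3, -6.3]
width: 0.0433
gripper_force: 45.0
```

```bash
python3 - <<'E'
from h import *;from workcell import camera
shift([.598,.185,.118])
i=camera("scene");cv2.imwrite("pics/s6.png",cv2.resize(i[70:290,110:400],None,fx=2.7,fy=2.7))
E
```

```text
t 19.9 tcp [0.5984 0.1844 0.1204] z [ 0. -0. -1.] F [-0.21  0.34 -6.3 ] w 0.0433 g 44.98729348182678 j [ 0.24  0.52  1.36 -0.    1.26  1.4 ]
shift [-0.2 -0.7  2.4]
```

View pics/s6.png

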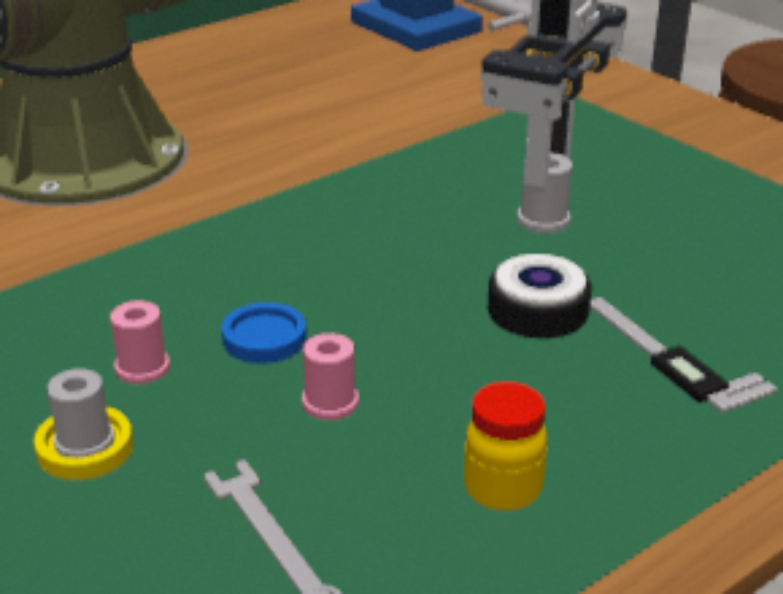

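The heavy bushing hangs upright at (545,200), over the glass at (541,278). The light one stands in the yellow cup at (80,410), and the bystanders haven't moved.

```bash
python3 -c "
from workcell import order
print(order.close_job())"
```

```text
the job is handed in; nothing more can be done
None
```

The job is handed in (no verdict was returned): the heavier bushing, from the blue cup (about 6.2 N against 2.4 N), is held upright about 6 cm above the inspection glass, and the lighter one stands let go in the yellow cup.

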